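# Hook a stranded slide carrier out of a drying tunnel

## Robot

A 6-joint arm with a two-finger parallel gripper is mounted at the origin on a cart in front of the work surface, level with it; the furniture and walls round the work are solid. World frame = base frame: x ahead of the robot, y to its left, z up, the work surface at z = 0. Lengths are in m, angles in rad, forces in N, time in s.
With the tool pointing down it reaches from about 0.35 to 0.85 m from the base axis. Payload 8.1 kg.
Tool frame: the origin (TCP) lies midway between the tips of the shut fingers; the grasp point (between the pads) lies 19 mm behind it (robot.tcp_to_grasp is the distance from the TCP to the grasp point, in m); z points along the fingers, y is the direction in which the jaws open and shut (so a half turn about z gives the same grasp; the last joint's range is limited). The gripper opens to 93 mm and grips with 3 to 60 N. Pads are 15 mm wide; open, the fingers measure 128 mm over their backs; the gripper's body (75 mm by 188 mm) begins 65 mm behind the grasp point.
Start: joints at [-1.222, 0.13, 1.488, -0, 1.523, -0.085], TCP at [0.252, -0.544, 0.219] pointing down, gripper open.
Joint ranges: [-2.96, 2.96], [-0.89, 2.26], [0.02, 2.5], [-1.34, 4.48], [0, 2.73], [-2.66, 2.66]. Speed limits (rad/s): [2.39, 2.39, 2.79, 3.14, 3.14, 3.14].

## Interface

Orientations are given as a rotation vector (axis times angle).
In Python, from plant import robot gives the robot as it stands.
- The arm moves only by the tool send_rows, never from a script. Its argument "series" is a list of rows, each an object of numbers: "wx", "wy", "wz": the turn, a rotation vector about the world's x, y, z in rad; "dx", "dy", "dz": the shift along the world's x, y, z in cm; "fingers": the closure in counts, from 0 (fully open) to 255 (shut). In form: [{"wx": .., "wy": .., "wz": .., "dx": .., "dy": .., "dz": .., "fingers": ..}, ...]. A call has 1 to 20 rows; each row shifts and turns the pose as measured when the row begins; what a row does not reach is not made up. A row lasts 1/12 s, in which the tool goes at most 41.7 mm and 7.16 degrees, less where a joint would pass 70% of its speed; a pose out of reach is approached as far as the arm can. A call is refused whole if a number of a shift passes 4.17 or a number of a turn 0.125, either way. A call with a gripper value outside its range is refused whole. The fingers move at their own pace and stop on an object; "newtons" is the grip in N (left out, the last holds). Time passes only in rows, so rows that do not move let the fingers close. It gives the time, the measured TCP pose, the force and the opening at its end, in the units of the state.
- robot.read_state(): the state, without advancing time (a new reading comes with each control period).
- robot.read_camera(name): name is "scene" or "top" or "wrist"; returns the picture (480x640x3 uint8, red, green, blue); there is no depth.
- robot.camera_info(name): a dict with "intrinsics" (3x3 intrinsics, pixels), "extrinsics" (4x4, takes a point from world to camera coordinates); the wrist camera has in their place "tool_from_camera" (4x4, takes a point from camera to tool coordinates, whose origin is the TCP and whose axes are the flange's). Camera axes: x right, y up, looking along -z (the intrinsics and any distortion apply to the point x, -y, -z); pixel columns grow to the right and rows downward; lengths in m; the calibration is good to about 2 mm. A picture is of the moment at which its call begins: read the wrist's pose just before it. camera_info takes no time and is no camera call.
- robot.close_job(): hands the job in, once; it reports no verdict.
The state is a dict: "t": time; "q": joint angles; "dq": joint speeds; "joint_torque": joint torques, N m; "tool_pos": TCP position; "orientation": TCP orientation; "force": force on the tool from outside, world axes, zero at the start; "wrist_torque": the same for the moment, N m; "opening": finger opening in m.
Only numpy, scipy, OpenCV 4.12 (cv2) and the standard library are available. Lean on these libraries where they do the work, as an engineer would, in place of code of your own. Each camera call takes 0.05 s, during which the arm holds its last target.

## Task

One of the two slide carriers has slid deep into its lane of the narrow drying tunnel: the one with the wire bail over it. Take the long hooked picker by its handle, reach in through the mouth of the tunnel, hook the bail and draw that carrier out along the worktop, flat, until the whole of it is clear of the tunnel with a small gap. Then unhook the picker, stand it on its foot on the worktop, with its hook outside the tunnel and a hand's breadth from the bail, and leave the plain carrier and the things nearby where they are.

Things in the scene. Friction and masses are not known exactly. Their poses are not given: they have to be found in the camera images.
- tunnel: Fixed low housing, aluminium frame, 132 wide, 204 deep, 88 high (mm), clear roof and walls, no floor; 4 mm walls make two lanes side by side, each 60 wide, 84 high, 200 deep inside, open only at the mouth (to the robot's left); low side flanges to x = +-80. Origin: middle of the mouth on the worktop; +y points out of the mouth, z up; lane centres at x = +-32, from y = 0 to -200.
- carrier: Carrier to fetch, loose, about 0.12 kg: grey tray 46 mm wide (x), 80 long (y), 8 thick with 12 mm high side rims, and a dark wire bail like a goalpost across its middle. Origin: centre of its underside, z up, y along the lane (within 0.06 rad). It stands on the worktop in either lane, its centre 110 to 150 mm behind the mouth, and slides.
- carrier_bail (a point): Middle of the bail's level crossbar, 30 mm above the carrier's underside (the bar is 6 mm thick, so from 27 to 33 mm); the opening under it is 34 mm wide between the uprights and 19 mm high above the tray. Axes as the carrier's.
- plain_carrier: The other carrier, loose: the same grey tray, 46 x 80 x 12 mm, without a bail. It stands in the other lane and stays there. Origin: centre of its underside.
- picker_grip (a point): Picker, loose, 0.15 kg, standing on its foot (36 x 70 x 6 mm): upright grey handle plate 14 mm thick (x), 70 long (y), top 62 mm high; from its front a 6 mm rod runs level to -y, 34 mm above the foot's underside, to a leg bent straight down. This point: middle of the plate, 40 mm above the foot's underside; take it from above across the 14 mm. +y from hook to handle, z up.
- picker_hook (a point): Lower tip of the picker's hook leg (6 mm thick): 280 mm from the grip point along the picker's -y and 30 mm below it. The tip is 10 mm above the underside of the foot, the rod's underside 21 mm above the tip. Axes as the picker's.
- timer: Small white bench timer, 52 x 66 x 16 mm, a bystander lying on the worktop. Origin: centre of its underside.
- marker: Marker pen, 12 x 132 x 14 mm, a bystander lying on the worktop. Origin: centre of its underside.
- bottle: Small bottle with a screw cap, 45 mm across and 90 mm high, a bystander standing on the worktop. Origin: centre of its underside.

How it is judged:
On the way, in this order (a step that is already met when the one before it is completed fails the run):
1. the picker's hook is down behind the bail, while the carrier is still deep in its lane (y of picker_hook in the frame of carrier between -0.04 and -0.002 m and x of picker_hook in the frame of carrier between -0.022 and 0.022 m and z of picker_hook in the frame of carrier below 0.029 m and y of carrier_bail in the frame of tunnel below -0.08 m), for 0.1 s.
2. the picker has drawn the carrier clear of the tunnel (hook still at the bail) (y of carrier_bail in the frame of tunnel above 0.045 m and distance between picker_hook and carrier_bail below 0.04 m), for 0.1 s.
At the end, for the whole second after the job is handed in: The carrier with the bail stands flat and still, wholly outside the tunnel (its centre at least 45 mm in front of the mouth); the picker stands upright on its foot on the worktop, its hook outside the tunnel and at least 45 mm from the bail; the plain carrier has moved less than 15 mm (y of carrier_bail in the frame of tunnel above 0.045 m and angle between each of carrier, picker_grip's own z axis and vertical below 0.1 rad and height (world z) of carrier_bail below 0.034 m and linear speed of carrier below 0.02 m/s and height (world z) of picker_grip between 0.034 and 0.046 m and horizontal distance between picker_hook and carrier_bail above 0.045 m and (y of picker_hook in the frame of tunnel above 0.005 m or x of picker_hook in the frame of tunnel above 0.08 m or x of picker_hook in the frame of tunnel below -0.08 m) and distance of plain_carrier from where it was at the start of the episode below 0.015 m); the robot touches nothing.
It fails at once if the carrier is tipped by more than about 25 degrees (angle between carrier's own z axis and vertical above 0.45 rad).
It fails at once if the plain carrier is shifted by 15 mm or more (distance of plain_carrier from where it was at the start of the episode above 0.015 m).
It fails at once if the timer, marker or bottle is shifted by more than 30 mm (distance of any of timer, marker, bottle from where it was at the start of the episode above 0.03 m).
It also fails if it takes over 54 s, if anything falls off the work surface, if the arm or the gripper's body presses on something with over 40 N, if the wrist force passes 120 N, or if a joint passes its speed limit or range.

## Working session

There is one attempt and no reset: what is moved stays moved. The work goes in short steps, Python scripts to look and compute and a tool call to move; the robot and the scene stay as the last step left them, time stands still between calls to the robot, and variables do not carry over. Pictures are saved under pics/ and viewed, and the job is handed in when it is done.

Besides the shell and the picture viewer there is one more tool, called after "Emit:" as name(argument=value, ...) on one line, values as JSON. send_rows: Moves the arm, as the interface text tells. Its arguments: {"type":"object","properties":{"series":{"type":"array","items":{"type":"object","properties":{"wx":{"type":"number"},"wy":{"type":"number"},"wz":{"type":"number"},"dx":{"type":"number"},"dy":{"type":"number"},"dz":{"type":"number"},"fingers":{"type":"number"}}}},"newtons":{"type":"number"}},"required":["series"]}

```bash
ls; mkdir -p pics; cat > h.py <<'E'
import numpy as np, cv2, sys
from plant import robot
def snap(n,f):
    im=robot.read_camera(n); cv2.imwrite('pics/'+f,cv2.cvtColor(im,cv2.COLOR_RGB2BGR)); return im
def ray(n,u,v):
    ci=robot.camera_info(n);K=np.array(ci['intrinsics']);E=np.array(ci['extrinsics'])
    d=np.linalg.inv(K)@[u,v,1]; d=np.array([d[0],-d[1],-d[2]])
    R=E[:3,:3];t=E[:3,3]; return -R.T@t, R.T@d
def onz(n,u,v,z):
    o,d=ray(n,u,v); return o+d*(z-o[2])/d[2]
def proj(n,p):
    ci=robot.camera_info(n);K=np.array(ci['intrinsics']);E=np.array(ci['extrinsics'])
    c=E[:3,:3]@np.array(p)+E[:3,3]; q=K@[c[0],-c[1],-c[2]]; return q[:2]/q[2]
E
python3 - <<'E'
from h import *
for n in('scene','top'): snap(n,n+'0.png'); print(robot.camera_info(n))
print(robot.read_state())
E
```

```text
pics
{'intrinsics': array([[522.12365006,   0.        , 320.76430043],
       [  0.        , 522.12365006, 241.73252491],
       [  0.        ,   0.        ,   1.        ]]), 'extrinsics': array([[-0.66329273, -0.7483556 ,  0.00258119,  0.36008107],
       [ 0.37051353, -0.32539796,  0.86996316, -0.25072797],
       [-0.65020188,  0.5779966 ,  0.49310997, -0.95338032],
       [ 0.        ,  0.        ,  0.        ,  1.        ]])}
{'intrinsics': array([[505.21941801,   0.        , 319.47159907],
       [  0.        , 505.21941801, 238.13523735],
       [  0.        ,   0.        ,   1.        ]]), 'extrinsics': array([[-0.01189102, -0.99989926,  0.00775039, -0.00862459],
       [ 0.98983522, -0.01067208,  0.14181799, -0.53664996],
       [-0.14172099,  0.00935797,  0.98986241, -0.98549596],
       [ 0.        ,  0.        ,  0.        ,  1.        ]])}
{'t': 0.1, 'q': array([-1.22238131e+00,  1.31092707e-01,  1.48913977e+00, -1.25560827e-05,
        1.52299472e+00, -8.53883180e-02]), 'dq': array([-1.91720208e-03,  7.24605655e-05, -2.30452885e-03,  1.50150562e-03,
        2.78073918e-04,  5.08840642e-04]), 'joint_torque': array([ 1.32814694e-03, -5.61340714e+01, -4.93095267e+01,  7.71130621e-02,
        2.90873641e-02, -1.40573125e-04]), 'tool_pos': array([ 0.25204616, -0.54394285,  0.21770493]), 'orientation': array([-3.06640064e+00, -6.75738776e-01,  3.56039080e-04]), 'force': array([ 0.20269975,  0.76900618, -0.22933007]), 'wrist_torque': array([-0.00457825, -0.00783025, -0.00080406]), 'opening': 0.09292862399618952}
```

View pics/scene0.png

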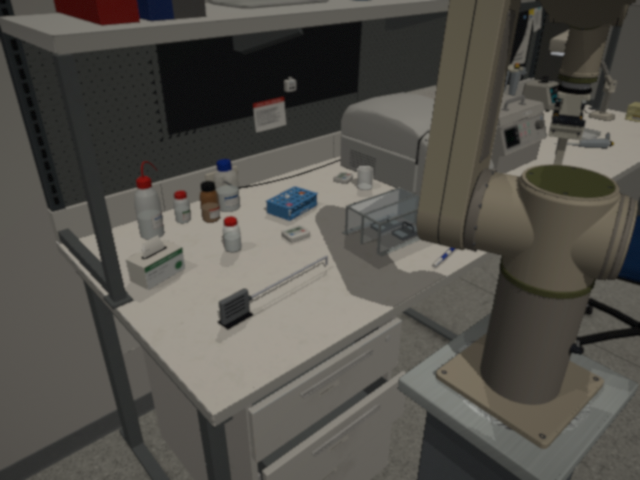

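View pics/top0.png

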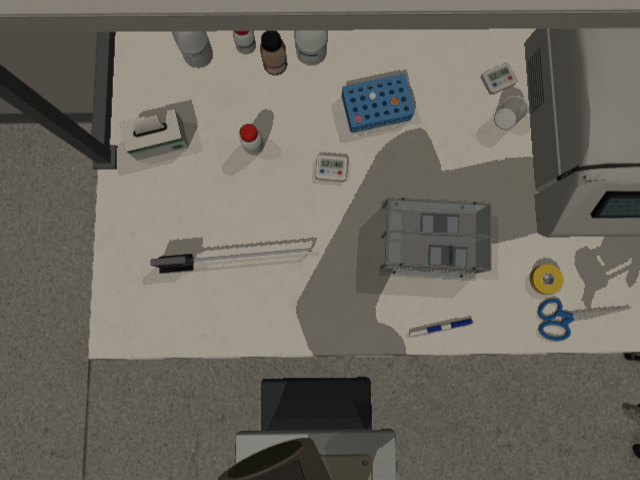

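The top view shows the tunnel at about (385–490, 200–278) with its mouth on the left. The bailed carrier looks to be in the lower lane near (448, 256) and the plain one near (440, 224). The picker runs from its handle at (175, 263) to its hook at (312, 250). I'll zoom in next.

```bash
python3 - <<'E'
import cv2,numpy as np
a=cv2.imread('pics/top0.png')
def e(c,k,f):
    c=cv2.resize(c,None,fx=k,fy=k,interpolation=cv2.INTER_CUBIC); c=np.clip(255*(c/255.)**0.6,0,255).astype('uint8'); cv2.imwrite('pics/'+f,c)
e(a[190:285,375:500],6,'t_tun.png'); e(a[230:280,140:330],4,'t_pick.png')
b=cv2.imread('pics/scene0.png'); e(b[170:260,330:430],6,'s_tun.png'); e(b[245:335,205:340],5,'s_pick.png')
E
```

```text
(no output)
```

View pics/t_tun.png

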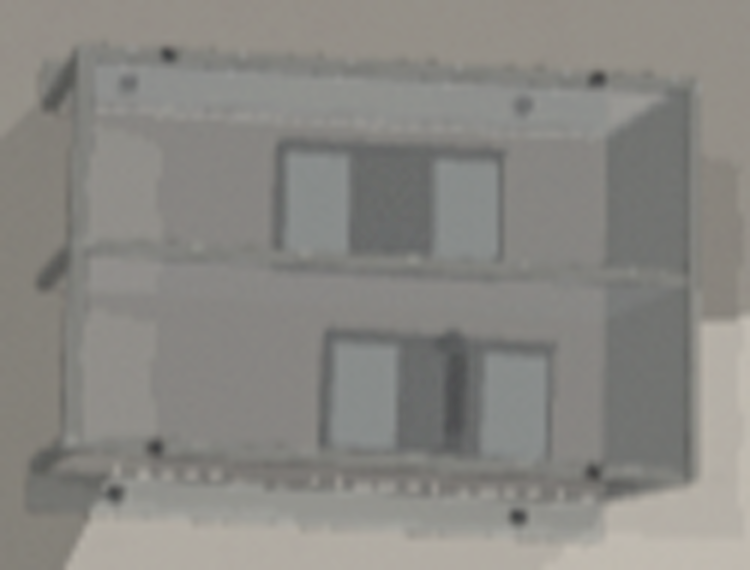

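View pics/t_pick.png

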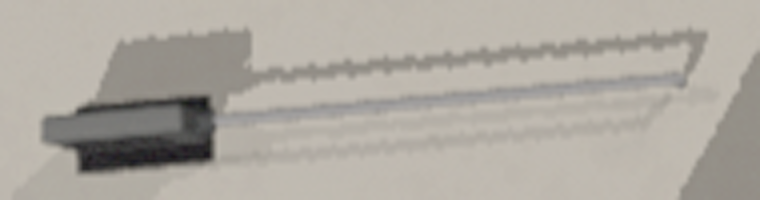

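View pics/s_tun.png

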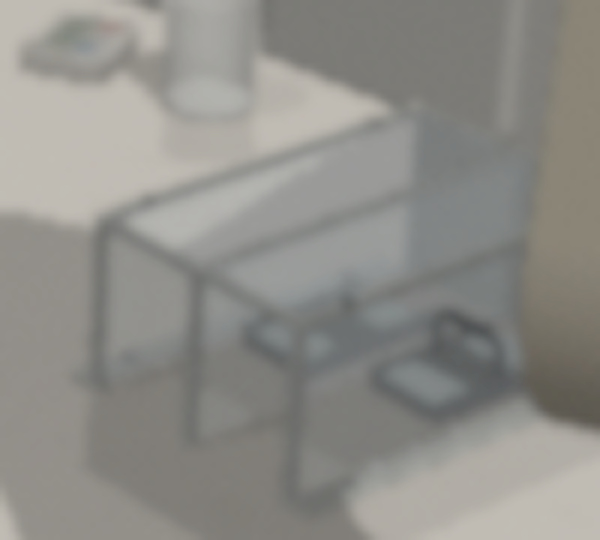

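View pics/s_pick.png

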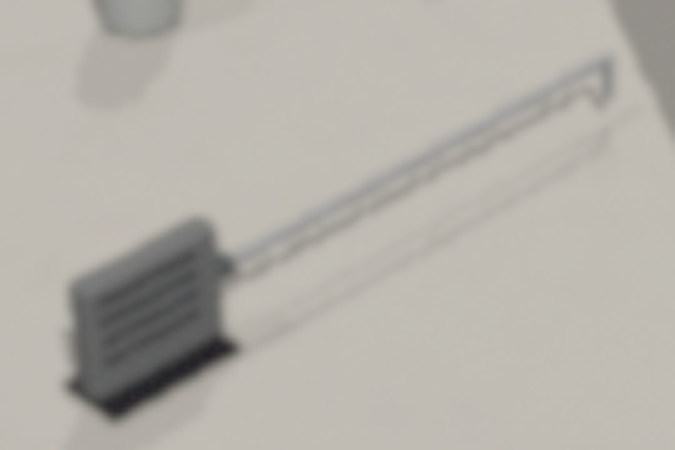

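```bash
python3 - <<'E'
from h import *
o,_=ray('top',0,0); print('cam',o); print(ray('scene',0,0)[0])
T=lambda u,v,z: onz('top',375+u/6,190+v/6,z).round(4)
for nm,u,v,z in [('FT',82,47,.088),('FB',66,452,.088),('BT',690,82,.088),('BB',690,478,.088),
 ('floorFT',45,103,0),('floorFM',42,285,0),('wallBotF',120,465,0),
 ('bailT',452,335,.033),('bailB',455,450,.033),
 ('cTL',325,330,.012),('cTR',553,343,.012),('cBL',320,450,.012),('cBR',550,460,.012),
 ('pTL',280,143,.012),('pTR',503,152,.012)]: print(nm,T(u,v,z))
P=lambda u,v,z: onz('top',140+u/4,230+v/4,z).round(4)
for nm,u,v,z in [('hTL',42,120,.062),('hTR',183,105,.062),('hBL',45,143,.062),('hBR',185,130,.062),
 ('footBL',80,172,.006),('footBR',213,160,.006),('rod0',220,121,.034),('rodend',686,79,.034)]: print(nm,P(u,v,z))
S=lambda u,v: (205+u/5,245+v/5)
for nm,u,v,z in [('hookTip',602,104,.010),('rodend',608,60,.037),('footcorner',115,415,0.003),('footR',238,348,.003)]: print('scene',nm,onz('scene',*S(u,v),z).round(4))
S=lambda u,v: (330+u/6,170+v/6)
for nm,u,v,z in [('postN',295,497,0),('postM',195,440,0),('postF',97,380,0),('bail L',440,318,.033),('bail R',500,350,.033),('tray frontleft',378,378,.012),('tray fr',440,408,.012)]: print('scene',nm,onz('scene',*S(u,v),z).round(4))
E
```

```text
cam [ 0.39142701 -0.00512865  1.05167887]
[-0.28815242  0.73893289  0.687316  ]
FT [ 0.6074 -0.1502  0.088 ]
FB [ 0.4754 -0.141   0.088 ]
BT [ 0.5937 -0.3478  0.088 ]
BB [ 0.4649 -0.3401  0.088 ]
floorFT [ 0.607  -0.1497  0.    ]
floorFM [ 0.5419 -0.1467  0.    ]
wallBotF [ 0.4784 -0.172   0.    ]
bailT [ 0.5186 -0.2811  0.033 ]
bailB [ 0.4794 -0.2802  0.033 ]
cTL [ 0.5234 -0.2428  0.012 ]
cTR [ 0.518  -0.3217  0.012 ]
cBL [ 0.4818 -0.2393  0.012 ]
cBR [ 0.4774 -0.3185  0.012 ]
pTL [ 0.5894 -0.2298  0.012 ]
pTR [ 0.5854 -0.3078  0.012 ]
hTL [0.4934 0.3175 0.062 ]
hTR [0.5    0.2487 0.062 ]
hBL [0.482  0.3156 0.062 ]
hBR [0.4877 0.2474 0.062 ]
footBL [0.4719 0.3152 0.006 ]
footBR [0.4774 0.2468 0.006 ]
rod0 [0.4947 0.237  0.034 ]
rodend [0.5135 0.0017 0.034 ]
scene hookTip [0.5086 0.0153 0.01  ]
scene rodend [0.5044 0.0155 0.037 ]
scene footcorner [0.4708 0.3188 0.003 ]
scene footR [0.4743 0.2549 0.003 ]
scene postN [ 0.4755 -0.1412  0.    ]
scene postM [ 0.5385 -0.1443  0.    ]
scene postF [ 0.6071 -0.1502  0.    ]
scene bail L [ 0.5039 -0.2649  0.033 ]
scene bail R [ 0.466  -0.2614  0.033 ]
scene tray frontleft [ 0.5092 -0.2312  0.012 ]
scene tray fr [ 0.4725 -0.2309  0.012 ]
```

Emit:
send_rows(series=[{"dx":1.2,"dy":3.9,"wz":0.06},{"dx":1.2,"dy":3.9,"wz":0.06},{"dx":1.2,"dy":3.9,"wz":0.06},{"dx":1.2,"dy":3.9,"wz":0.06},{"dx":1.2,"dy":3.9,"wz":0.06},{"dx":1.2,"dy":3.9,"wz":0.06},{"dx":1.2,"dy":3.9,"wz":0.06},{"dx":1.2,"dy":3.9,"wz":0.06},{"dx":1.2,"dy":3.9,"wz":0.06},{"dx":1.2,"dy":3.9,"wz":0.06},{"dx":1.2,"dy":3.9,"wz":0.06},{"dx":1.2,"dy":3.9,"wz":0.06},{"dx":1.2,"dy":3.9,"wz":0.06},{"dx":1.2,"dy":3.9,"wz":0.06},{"dx":1.2,"dy":3.9,"wz":0.06},{"dx":1.2,"dy":3.9,"wz":0.06},{"dx":1.2,"dy":3.9,"wz":0.06},{"dx":1.2,"dy":3.9,"wz":0.06},{"dx":1.2,"dy":3.9,"wz":0.06},{"dx":1.2,"dy":3.9,"wz":0.06}])

```text
schema error: expected keys wx, wy, wz, dx, dy, dz, fingers
```

```bash
cat >> h.py <<'E'
from scipy.spatial.transform import Rotation as Ro
def st():
    s=robot.read_state(); R=Ro.from_rotvec(s['orientation']).as_matrix()
    y=R[:,1]; a=(np.arctan2(y[1],y[0])+np.pi/2)%np.pi-np.pi/2
    print('t',round(s['t'],2),'pos',s['tool_pos'].round(4),'jawyaw',a.round(4),'z',R[:,2].round(4),'F',s['force'].round(1),'open',round(s['opening'],4),'q',s['q'].round(2))
    return s,R
E
python3 - <<'E'
from h import *
s,R=st()
print(robot.camera_info('wrist'))
snap('wrist','w1.png'); snap('top','top1.png')
for n,u,v,z in [('bottle',252,145,0),('timer',332,167,.016),('marker',440,327,.014)]: print(n,onz('top',u,v,z).round(3))
E
```

```text
t 0.1 pos [ 0.252  -0.5439  0.2177] jawyaw -1.137 z [-6.0e-04  1.5e-03 -1.0e+00] F [ 0.2  0.8 -0.2] open 0.0929 q [-1.22  0.13  1.49 -0.    1.52 -0.09]
{'intrinsics': array([[424.46243296,   0.        , 320.05986162],
       [  0.        , 424.46243296, 245.31998738],
       [  0.        ,   0.        ,   1.        ]]), 'tool_from_camera': array([[-7.08049423e-04,  9.66954293e-01,  2.54948807e-01,
         7.00092678e-02],
       [ 9.99999738e-01,  6.46214130e-04,  3.26299663e-04,
         7.25122147e-05],
       [ 1.50765338e-04,  2.54948971e-01, -9.66954497e-01,
        -1.65136404e-01],
       [ 0.00000000e+00,  0.00000000e+00,  0.00000000e+00,
         1.00000000e+00]])}
bottle [0.747 0.128 0.   ]
timer [ 0.691 -0.043  0.016]
marker [ 0.355 -0.257  0.014]
```

View pics/w1.png

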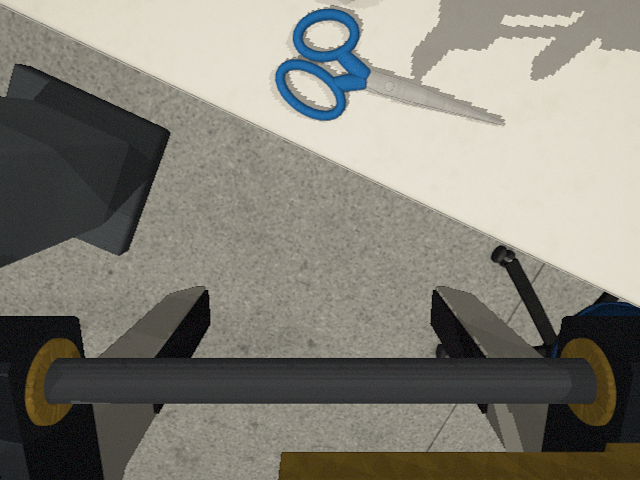

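View pics/top1.png

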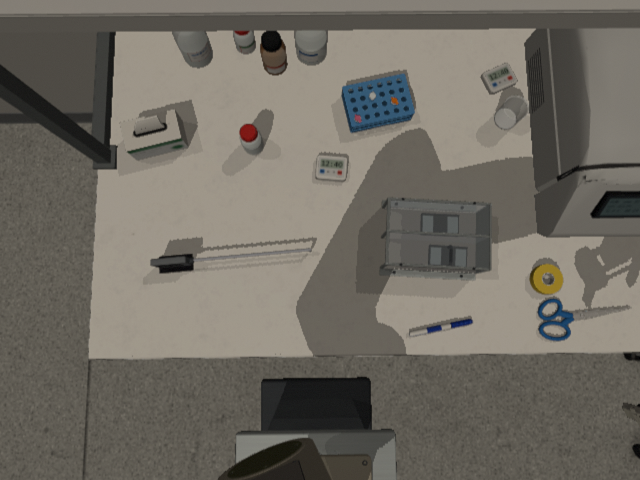

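The call was refused because every row needs all the keys. The arm hasn't moved, and the wrist view shows only the open fingers and the bench edge.

Emit:
send_rows(series=[{"wx":0,"wy":0,"wz":0.06,"dx":1.2,"dy":3.9,"dz":0,"fingers":0},{"wx":0,"wy":0,"wz":0.06,"dx":1.2,"dy":3.9,"dz":0,"fingers":0},{"wx":0,"wy":0,"wz":0.06,"dx":1.2,"dy":3.9,"dz":0,"fingers":0},{"wx":0,"wy":0,"wz":0.06,"dx":1.2,"dy":3.9,"dz":0,"fingers":0},{"wx":0,"wy":0,"wz":0.06,"dx":1.2,"dy":3.9,"dz":0,"fingers":0},{"wx":0,"wy":0,"wz":0.06,"dx":1.2,"dy":3.9,"dz":0,"fingers":0},{"wx":0,"wy":0,"wz":0.06,"dx":1.2,"dy":3.9,"dz":0,"fingers":0},{"wx":0,"wy":0,"wz":0.06,"dx":1.2,"dy":3.9,"dz":0,"fingers":0},{"wx":0,"wy":0,"wz":0.06,"dx":1.2,"dy":3.9,"dz":0,"fingers":0},{"wx":0,"wy":0,"wz":0.06,"dx":1.2,"dy":3.9,"dz":0,"fingers":0},{"wx":0,"wy":0,"wz":0.06,"dx":1.2,"dy":3.9,"dz":0,"fingers":0},{"wx":0,"wy":0,"wz":0.06,"dx":1.2,"dy":3.9,"dz":0,"fingers":0},{"wx":0,"wy":0,"wz":0.06,"dx":1.2,"dy":3.9,"dz":0,"fingers":0},{"wx":0,"wy":0,"wz":0.06,"dx":1.2,"dy":3.9,"dz":0,"fingers":0},{"wx":0,"wy":0,"wz":0.06,"dx":1.2,"dy":3.9,"dz":0,"fingers":0},{"wx":0,"wy":0,"wz":0.06,"dx":1.2,"dy":3.9,"dz":0,"fingers":0},{"wx":0,"wy":0,"wz":0.06,"dx":1.2,"dy":3.9,"dz":0,"fingers":0},{"wx":0,"wy":0,"wz":0.06,"dx":1.2,"dy":3.9,"dz":0,"fingers":0},{"wx":0,"wy":0,"wz":0.06,"dx":1.2,"dy":3.9,"dz":0,"fingers":0},{"wx":0,"wy":0,"wz":0,"dx":0,"dy":0,"dz":0,"fingers":0}])

```text
t: 1.87
tool_pos: [0.4724, 0.2183, 0.2109]
orientation: [-2.16, -2.277, -0.001]
force: [-0.4, 0.8, 0.6]
opening: 0.0928
```

```bash
python3 - <<'E'
from h import *
s,R=st(); snap('wrist','w2.png')
E
```

```text
t 1.87 pos [0.4724 0.2183 0.2109] jawyaw 0.0531 z [-0.002   0.0025 -1.    ] F [-0.4  0.8  0.6] open 0.0928 q [ 0.33 -0.08  1.72  0.    1.51  0.28]
```

View pics/w2.png

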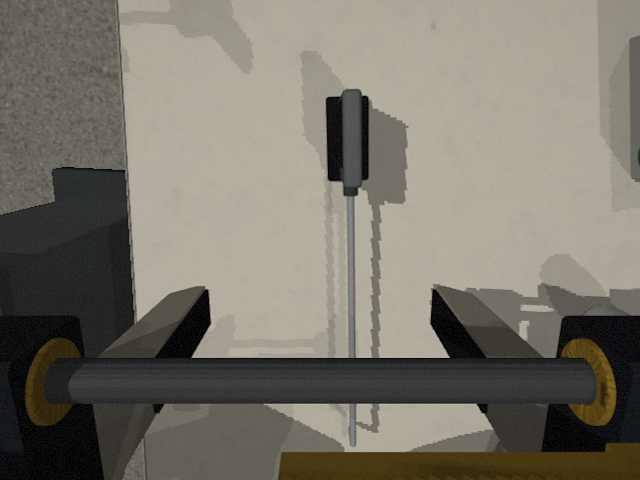

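The wrist view shows the plate top at about (343–361, 91–186) and the rod running from (351, 195) to its end at (352, 445). I'll cross-check the grip point and the picker's yaw from these.

```bash
cat >> h.py <<'E'
def wonz(s,R,u,v,z):
    ci=robot.camera_info('wrist');K=np.array(ci['intrinsics']);T=np.array(ci['tool_from_camera'])
    d=np.linalg.inv(K)@[u,v,1]; d=R@(T[:3,:3]@np.array([d[0],-d[1],-d[2]])); o=s['tool_pos']+R@T[:3,3]
    return o+d*(z-o[2])/d[2]
def wproj(s,R,p):
    ci=robot.camera_info('wrist');K=np.array(ci['intrinsics']);T=np.array(ci['tool_from_camera'])
    c=T[:3,:3].T@(R.T@(np.array(p)-s['tool_pos'])-T[:3,3]); q=K@[c[0],-c[1],-c[2]]; return q[:2]/q[2]
E
python3 - <<'E'
from h import *
s,R=st()
im=cv2.imread('pics/w2.png'); c=cv2.resize(im[80:200,300:400],None,fx=5,fy=5,interpolation=cv2.INTER_CUBIC); cv2.imwrite('pics/w2c.png',c)
for n,u,v,z in [('TL',343,91,.062),('TR',361,91,.062),('BL',343,184,.062),('BR',361,184,.062),('rod0',350.5,197,.037),('rod1',352.5,440,.037)]: print(n,wonz(s,R,u,v,z).round(4))
E
```

```text
t 1.92 pos [0.4719 0.216  0.211 ] jawyaw 0.0505 z [-2.6e-03  8.0e-04 -1.0e+00] F [-0.3 -0.4 -0.4] open 0.093 q [ 0.33 -0.08  1.72  0.    1.51  0.28]
TL [0.4821 0.3157 0.062 ]
TR [0.4946 0.3163 0.062 ]
BL [0.4862 0.2511 0.062 ]
BR [0.4994 0.2518 0.062 ]
rod0 [0.4942 0.2383 0.037 ]
rod1 [0.5116 0.0101 0.037 ]
```

View pics/w2c.png

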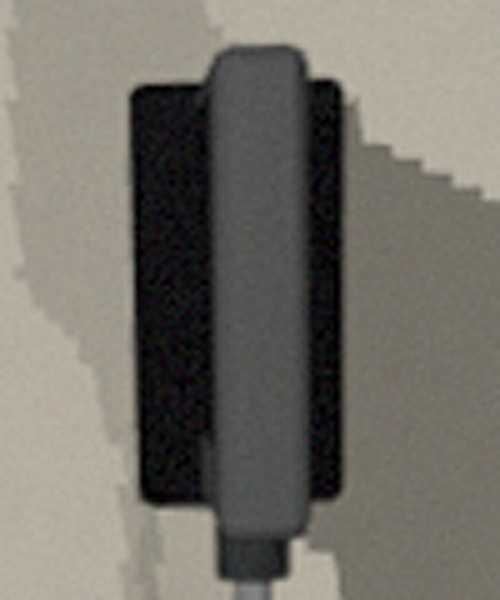

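Emit:
send_rows(series=[{"wx":0,"wy":0,"wz":0.014,"dx":0.9,"dy":3.2,"dz":0,"fingers":0},{"wx":0,"wy":0,"wz":0.014,"dx":0.9,"dy":3.2,"dz":0,"fingers":0},{"wx":0,"wy":0,"wz":0,"dx":0,"dy":0,"dz":-3,"fingers":0},{"wx":0,"wy":0,"wz":0,"dx":0,"dy":0,"dz":-3,"fingers":0},{"wx":0,"wy":0,"wz":0,"dx":0,"dy":0,"dz":-3,"fingers":0},{"wx":0,"wy":0,"wz":0,"dx":0,"dy":0,"dz":0,"fingers":0},{"wx":0,"wy":0,"wz":0,"dx":0,"dy":0,"dz":0,"fingers":0}])

```text
t: 2.5
tool_pos: [0.491, 0.2783, 0.1202]
orientation: [2.137, 2.302, -0.001]
force: [-0.0, 0.8, 1.2]
opening: 0.0931
```

```bash
python3 - <<'E'
from h import *
s,R=st()
E
```

```text
t 2.5 pos [0.491  0.2783 0.1202] jawyaw 0.0741 z [ 1.0e-04 -1.2e-03 -1.0e+00] F [-0.   0.8  1.2] open 0.0931 q [ 0.43  0.1   1.7  -0.    1.34  0.35]
```

Emit:
send_rows(series=[{"wx":0,"wy":0,"wz":0.004,"dx":0,"dy":0.4,"dz":-2.5,"fingers":0},{"wx":0,"wy":0,"wz":0,"dx":0,"dy":0,"dz":-2.5,"fingers":0},{"wx":0,"wy":0,"wz":0,"dx":0,"dy":0,"dz":-2.5,"fingers":0},{"wx":0,"wy":0,"wz":0,"dx":0,"dy":0,"dz":-1.5,"fingers":0},{"wx":0,"wy":0,"wz":0,"dx":0,"dy":0,"dz":-0.7,"fingers":0},{"wx":0,"wy":0,"wz":0,"dx":0,"dy":0,"dz":0,"fingers":0},{"wx":0,"wy":0,"wz":0,"dx":0,"dy":0,"dz":0,"fingers":0}])

```text
t: 3.08
tool_pos: [0.4993, 0.2802, 0.0353]
orientation: [2.136, 2.292, 0.021]
force: [-0.7, 1.0, 1.2]
opening: 0.093
```

```bash
python3 - <<'E'
from h import *
s,R=st()
E
```

```text
t 3.08 pos [0.4993 0.2802 0.0353] jawyaw 0.0703 z [ 0.0151  0.0041 -0.9999] F [-0.7  1.   1.2] open 0.093 q [ 0.42  0.21  1.75 -0.    1.17  0.35]
```

Emit:
send_rows(series=[{"wx":-0.004,"wy":0.015,"wz":0.008,"dx":-0.85,"dy":0.2,"dz":0,"fingers":0},{"wx":0,"wy":0,"wz":0,"dx":0,"dy":0,"dz":0,"fingers":0},{"wx":0,"wy":0,"wz":0,"dx":0,"dy":0,"dz":0,"fingers":0}])

```text
t: 3.33
tool_pos: [0.4931, 0.2832, 0.0407]
orientation: [2.132, 2.305, 0.008]
force: [-0.1, 0.6, 0.2]
opening: 0.0927
```

```bash
python3 - <<'E'
from h import *
s,R=st()
E
```

```text
t 3.33 pos [0.4931 0.2832 0.0407] jawyaw 0.0781 z [ 0.0046  0.0026 -1.    ] F [-0.1  0.6  0.2] open 0.0927 q [0.43 0.2  1.75 0.   1.19 0.35]
```

Emit:
send_rows(series=[{"wx":-0.002,"wy":0.004,"wz":0,"dx":-0.2,"dy":0,"dz":-1.0,"fingers":0},{"wx":0,"wy":0.002,"wz":0,"dx":-0.1,"dy":0,"dz":-0.7,"fingers":0},{"wx":0,"wy":0,"wz":0,"dx":0,"dy":0,"dz":0,"fingers":0},{"wx":0,"wy":0,"wz":0,"dx":0,"dy":0,"dz":0,"fingers":0}])

```text
t: 3.67
tool_pos: [0.4912, 0.2843, 0.0244]
orientation: [-2.132, -2.307, -0.004]
force: [-0.5, 0.3, 0.6]
opening: 0.0934
```

```bash
python3 - <<'E'
from h import *
s,R=st()
E
```

```text
t 3.67 pos [0.4912 0.2843 0.0244] jawyaw 0.0788 z [ 0.0017  0.0021 -1.    ] F [-0.5  0.3  0.6] open 0.0934 q [0.43 0.22 1.76 0.   1.16 0.35]
```

Emit:
send_rows(series=[{"wx":-0.002,"wy":0.001,"wz":0,"dx":0,"dy":-0.1,"dz":-0.3,"fingers":0},{"wx":0,"wy":0,"wz":0,"dx":0,"dy":0,"dz":0,"fingers":255},{"wx":0,"wy":0,"wz":0,"dx":0,"dy":0,"dz":0,"fingers":255},{"wx":0,"wy":0,"wz":0,"dx":0,"dy":0,"dz":0,"fingers":255},{"wx":0,"wy":0,"wz":0,"dx":0,"dy":0,"dz":0,"fingers":255},{"wx":0,"wy":0,"wz":0,"dx":0,"dy":0,"dz":0,"fingers":255},{"wx":0,"wy":0,"wz":0,"dx":0,"dy":0,"dz":0,"fingers":255},{"wx":0,"wy":0,"wz":0,"dx":0,"dy":0,"dz":0,"fingers":255},{"wx":0,"wy":0,"wz":0,"dx":0,"dy":0,"dz":0,"fingers":255},{"wx":0,"wy":0,"wz":0,"dx":0,"dy":0,"dz":0,"fingers":255},{"wx":0,"wy":0,"wz":0,"dx":0,"dy":0,"dz":0,"fingers":255},{"wx":0,"wy":0,"wz":0,"dx":0,"dy":0,"dz":0,"fingers":255}], newtons=45)

```text
t: 4.67
tool_pos: [0.4909, 0.283, 0.0207]
orientation: [2.132, 2.307, -0.001]
force: [-0.1, -0.5, -0.6]
opening: 0.0243
```

```bash
python3 - <<'E'
from h import *
s,R=st()
E
```

```text
t 4.67 pos [0.4909 0.283  0.0207] jawyaw 0.0788 z [-3.e-04 -5.e-04 -1.e+00] F [-0.1 -0.5 -0.6] open 0.0243 q [ 0.43  0.23  1.76 -0.    1.16  0.35]
```

Still closing. I'll give it more rows.

Emit:
send_rows(series=[{"wx":0,"wy":0,"wz":0,"dx":0,"dy":0,"dz":0,"fingers":255},{"wx":0,"wy":0,"wz":0,"dx":0,"dy":0,"dz":0,"fingers":255},{"wx":0,"wy":0,"wz":0,"dx":0,"dy":0,"dz":0,"fingers":255},{"wx":0,"wy":0,"wz":0,"dx":0,"dy":0,"dz":0,"fingers":255},{"wx":0,"wy":0,"wz":0,"dx":0,"dy":0,"dz":0,"fingers":255},{"wx":0,"wy":0,"wz":0,"dx":0,"dy":0,"dz":0,"fingers":255}])

```text
t: 5.17
tool_pos: [0.491, 0.283, 0.0207]
orientation: [2.132, 2.307, -0.001]
force: [0.2, 0.3, 0.3]
opening: 0.0135
```

```bash
python3 - <<'E'
from h import *
s,R=st()
E
```

```text
t 5.17 pos [0.491  0.283  0.0207] jawyaw 0.0788 z [-1.e-04 -5.e-04 -1.e+00] F [0.2 0.3 0.3] open 0.0135 q [ 0.43  0.23  1.76 -0.    1.16  0.35]
```

Emit:
send_rows(series=[{"wx":0,"wy":0,"wz":0,"dx":0,"dy":0,"dz":1.2,"fingers":255},{"wx":0,"wy":0,"wz":0,"dx":0,"dy":0,"dz":1.2,"fingers":255},{"wx":0,"wy":0,"wz":0,"dx":0,"dy":0,"dz":1.0,"fingers":255},{"wx":0,"wy":0,"wz":-0.0185,"dx":0.5,"dy":-1.3,"dz":0,"fingers":255},{"wx":0,"wy":0,"wz":-0.0185,"dx":0.5,"dy":-1.3,"dz":0,"fingers":255},{"wx":0,"wy":0,"wz":-0.0185,"dx":0.5,"dy":-1.3,"dz":0,"fingers":255},{"wx":0,"wy":0,"wz":-0.0185,"dx":0.5,"dy":-1.3,"dz":0,"fingers":255},{"wx":0,"wy":0,"wz":-0.0185,"dx":0.5,"dy":-1.3,"dz":0,"fingers":255},{"wx":0,"wy":0,"wz":-0.0185,"dx":0.5,"dy":-1.3,"dz":0,"fingers":255},{"wx":0,"wy":0,"wz":-0.0185,"dx":0.5,"dy":-1.3,"dz":0,"fingers":255},{"wx":0,"wy":0,"wz":-0.0185,"dx":0.5,"dy":-1.3,"dz":0,"fingers":255},{"wx":0,"wy":0,"wz":0,"dx":0,"dy":0,"dz":0,"fingers":255},{"wx":0,"wy":0,"wz":0,"dx":0,"dy":0,"dz":0,"fingers":255}])

```text
t: 6.25
tool_pos: [0.5353, 0.1649, 0.0615]
orientation: [2.314, 2.119, 0.002]
force: [-0.8, 0.3, -1.1]
opening: 0.0137
```

```bash
cat >> h.py <<'E'
O=np.array([.5413,-.1456]);A=-.0695;ux=np.array([np.cos(A),np.sin(A)]);uy=np.array([-np.sin(A),np.cos(A)])
def tun(p): d=np.array(p[:2])-O; return np.array([d@ux,d@uy])
def hook(s,R):
    x=R[:,0]; y=R[:,1]*np.sign(R[0,1]); py=np.cross([0,0,1],y)   # picker +y
    h=s['tool_pos']-.2803*py+np.array([0,0,-.0107]); print('hook',h.round(4),'tun',tun(h).round(4)); return h
def goal(Y,z,X=-.032):   # hook at tunnel X,Y, tip height z -> tcp
    p=O+ux*X+uy*(Y+.2803); return np.array([p[0],p[1],z+.0107])
def delta(s,R,Y,z,X=-.032):
    y=R[:,1]*np.sign(R[0,1]); a=np.arctan2(y[1],y[0])
    print('delta cm',(100*(goal(Y,z,X)-s['tool_pos'])).round(2),'wx',R[1,2].round(4),'wy',R[0,2].round(4),'wz',round(A-a,4))
E
sed -i "s/'wx',R\[1,2\]/'wx',-R[1,2]/" h.py
python3 - <<'E'
from h import *
s,R=st(); hook(s,R); delta(s,R,.04,.044)
snap('top','top2.png'); snap('scene','scene2.png')
for n in('top','scene'):
  im=cv2.imread('pics/%s2.png'%n); print(n,proj(n,hook(s,R)))
  c=im[180:300,140:500] if n=='top' else im[170:340,205:440]
  c=cv2.resize(c,None,fx=2.2 if n=='top' else 3,fy=2.2 if n=='top' else 3,interpolation=cv2.INTER_CUBIC); cv2.imwrite('pics/%s2c.png'%n,c)
E
```

```text
t 6.25 pos [0.5353 0.1649 0.0615] jawyaw -0.0878 z [ 0.0034 -0.0017 -1.    ] F [-0.8  0.3 -1.1] open 0.0137 q [ 0.21  0.15  1.76 -0.    1.23  0.3 ]
hook [ 0.5107 -0.1143  0.0508] tun [-0.0327  0.0291]
delta cm [-0.37  1.12 -0.68] wx 0.0017 wy 0.0034 wz 0.0183
hook [ 0.5107 -0.1143  0.0508] tun [-0.0327  0.0291]
top [369.55477973 249.49427858]
hook [ 0.5107 -0.1143  0.0508] tun [-0.0327  0.0291]
scene [362.87409241 233.91318827]
```

View pics/top2c.png

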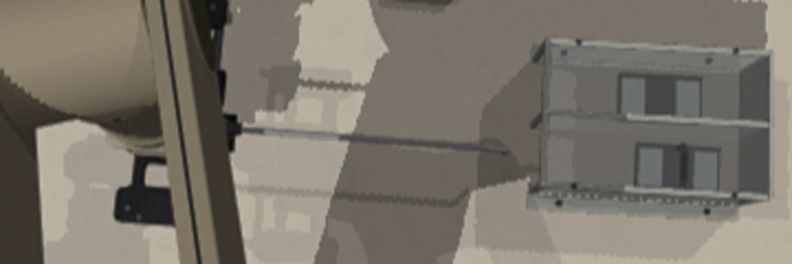

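View pics/scene2c.png

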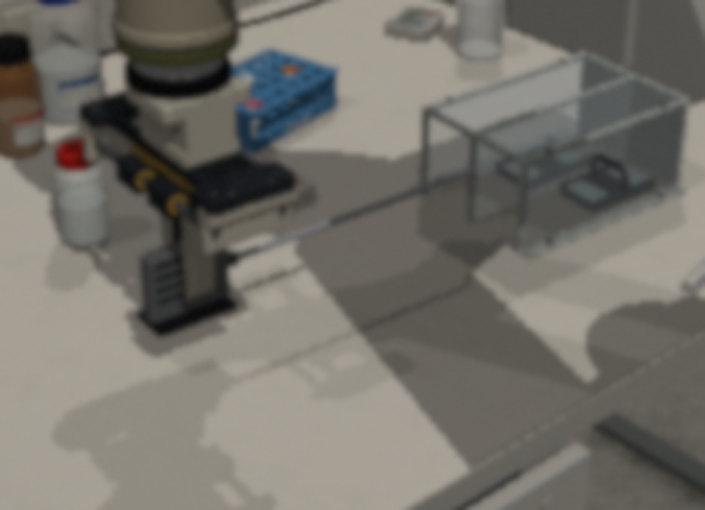

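Emit:
send_rows(series=[{"wx":0.002,"wy":0.003,"wz":0.018,"dx":-0.4,"dy":1.1,"dz":-0.6,"fingers":255},{"wx":0,"wy":0,"wz":0,"dx":0,"dy":0,"dz":0,"fingers":255},{"wx":0,"wy":0,"wz":0,"dx":0,"dy":0,"dz":0,"fingers":255},{"wx":0,"wy":0,"wz":0,"dx":0,"dy":0,"dz":0,"fingers":255}])

```text
t: 6.68
tool_pos: [0.5295, 0.1798, 0.0544]
orientation: [-2.29, -2.149, -0.0]
force: [0.1, -0.6, -1.4]
opening: 0.0136
```

```bash
python3 - <<'E'
from h import *
s,R=st(); h=hook(s,R); delta(s,R,.04,.045)
im=snap('scene','scene3.png')
print(proj('scene',h), proj('scene',h+[0,0,.027]))
im=cv2.imread('pics/scene3.png');c=cv2.resize(im[180:270,330:440],None,fx=6,fy=6,interpolation=cv2.INTER_CUBIC); cv2.imwrite('pics/scene3c.png',c)
E
```

```text
t 6.68 pos [0.5295 0.1798 0.0544] jawyaw -0.0636 z [-9.0e-04  1.1e-03 -1.0e+00] F [ 0.1 -0.6 -1.4] open 0.0136 q [0.23 0.16 1.76 0.   1.22 0.3 ]
hook [ 0.5116 -0.0999  0.0437] tun [-0.0328  0.0435]
delta cm [ 0.22 -0.36  0.13] wx -0.0011 wy -0.0009 wz -0.0059
[358.52320324 238.02760307] [358.93506561 228.62047697]
```

View pics/scene3c.png

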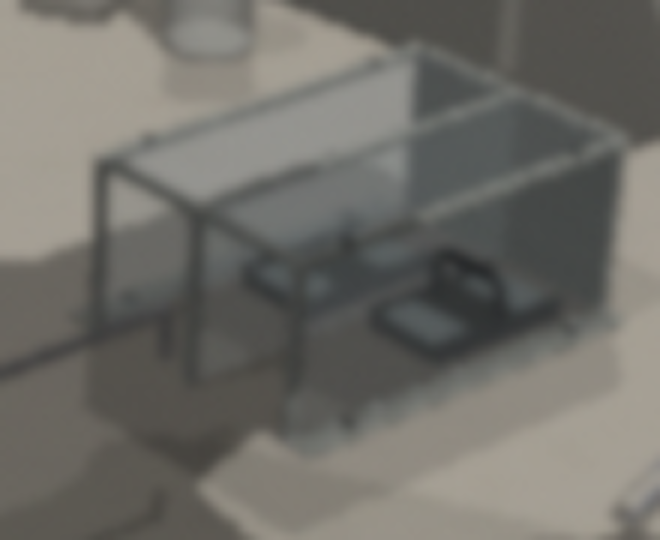

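```bash
python3 - <<'E'
from h import *
p=np.array([.5130,.0035,.010]); print(proj('scene',p),proj('scene',p+[0,0,.027]))
E
```

```text
[327.78797985 263.39030638] [327.8905333  253.93571005]
```

Emit:
send_rows(series=[{"wx":-0.001,"wy":-0.001,"wz":-0.006,"dx":0.2,"dy":-0.4,"dz":0.2,"fingers":255},{"wx":0,"wy":0,"wz":0,"dx":0,"dy":0,"dz":0,"fingers":255},{"wx":0,"wy":0,"wz":0,"dx":-0.08,"dy":-1.2,"dz":0,"fingers":255},{"wx":0,"wy":0,"wz":0,"dx":-0.08,"dy":-1.2,"dz":0,"fingers":255},{"wx":0,"wy":0,"wz":0,"dx":-0.08,"dy":-1.2,"dz":0,"fingers":255},{"wx":0,"wy":0,"wz":0,"dx":-0.08,"dy":-1.2,"dz":0,"fingers":255},{"wx":0,"wy":0,"wz":0,"dx":-0.08,"dy":-1.2,"dz":0,"fingers":255},{"wx":0,"wy":0,"wz":0,"dx":0,"dy":0,"dz":0,"fingers":255},{"wx":0,"wy":0,"wz":0,"dx":0,"dy":0,"dz":0,"fingers":255}])

```text
t: 7.48
tool_pos: [0.5272, 0.1078, 0.0572]
orientation: [2.298, 2.14, 0.001]
force: [-0.7, -0.1, -1.3]
opening: 0.0137
```

```bash
python3 - <<'E'
from h import *
s,R=st(); h=hook(s,R); delta(s,R,-.154,.046)
E
```

```text
t 7.48 pos [0.5272 0.1078 0.0572] jawyaw -0.071 z [ 1.3e-03 -8.0e-04 -1.0e+00] F [-0.7 -0.1 -1.3] open 0.0137 q [ 0.11  0.1   1.82 -0.    1.21  0.18]
hook [ 0.5073 -0.1718  0.0465] tun [-0.0321 -0.0285]
delta cm [ -0.91 -12.52  -0.05] wx 0.0008 wy 0.0013 wz 0.0015
```

Emit:
send_rows(series=[{"wx":0.001,"wy":0.001,"wz":0.001,"dx":-0.09,"dy":-1.3,"dz":0,"fingers":255},{"wx":0,"wy":0,"wz":0,"dx":-0.09,"dy":-1.3,"dz":0,"fingers":255},{"wx":0,"wy":0,"wz":0,"dx":-0.09,"dy":-1.3,"dz":0,"fingers":255},{"wx":0,"wy":0,"wz":0,"dx":-0.09,"dy":-1.3,"dz":0,"fingers":255},{"wx":0,"wy":0,"wz":0,"dx":-0.09,"dy":-1.3,"dz":0,"fingers":255},{"wx":0,"wy":0,"wz":0,"dx":-0.09,"dy":-1.3,"dz":0,"fingers":255},{"wx":0,"wy":0,"wz":0,"dx":-0.09,"dy":-1.3,"dz":0,"fingers":255},{"wx":0,"wy":0,"wz":0,"dx":-0.09,"dy":-1.3,"dz":0,"fingers":255},{"wx":0,"wy":0,"wz":0,"dx":-0.09,"dy":-1.3,"dz":0,"fingers":255},{"wx":0,"wy":0,"wz":0,"dx":0,"dy":0,"dz":0,"fingers":255},{"wx":0,"wy":0,"wz":0,"dx":0,"dy":0,"dz":0,"fingers":255}])

```text
t: 8.4
tool_pos: [0.5185, -0.0163, 0.0577]
orientation: [2.299, 2.141, 0.004]
force: [0.4, -0.4, -1.0]
opening: 0.0139
```

```bash
python3 - <<'E'
from h import *
s,R=st(); h=hook(s,R); delta(s,R,-.154,.046)
snap('top','top4.png'); snap('scene','scene4.png')
for n,(a,b,c,d) in {'top':(190,285,375,500),'scene':(170,260,330,440)}.items():
  im=cv2.imread('pics/%s4.png'%n); print(n,proj(n,h),proj(n,h+[0,0,.027]))
  cv2.imwrite('pics/%s4c.png'%n,cv2.resize(im[a:b,c:d],None,fx=6,fy=6,interpolation=cv2.INTER_CUBIC))
E
```

```text
t 8.4 pos [ 0.5185 -0.0163  0.0577] jawyaw -0.0714 z [ 0.0019  0.0017 -1.    ] F [ 0.4 -0.4 -1. ] open 0.0139 q [-0.13  0.05  1.88  0.    1.21 -0.06]
hook [ 0.4985 -0.2959  0.047 ] tun [-0.0323 -0.1529]
delta cm [-0.03 -0.11 -0.1 ] wx -0.0017 wy 0.0019 wz 0.0019
top [460.03547302 254.80734818] [463.95415625 253.29673467]
scene [412.70548904 215.67256505] [413.59817191 206.74132704]
```

View pics/top4c.png

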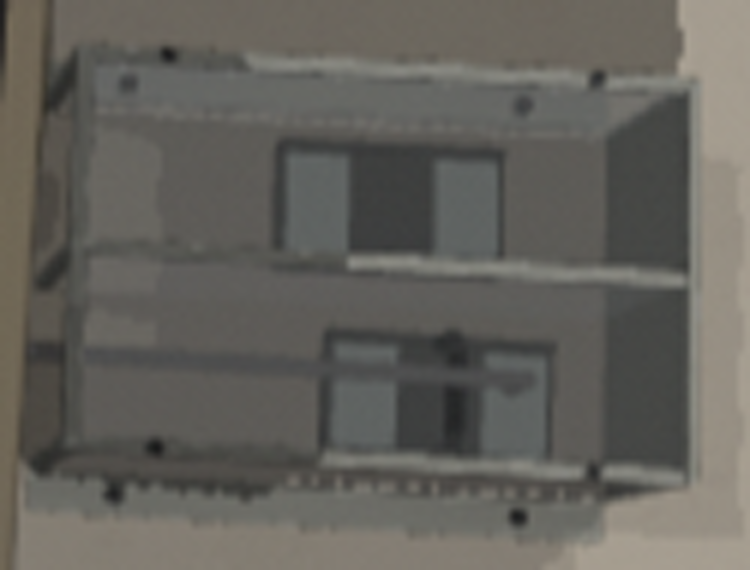

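View pics/scene4c.png

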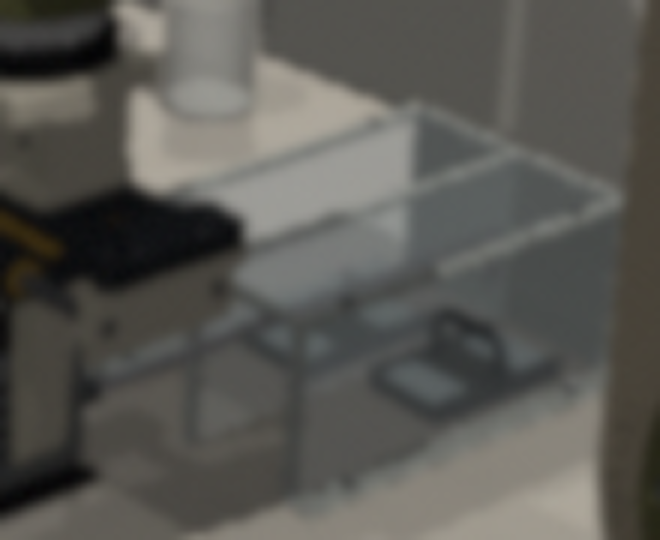

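Emit:
send_rows(series=[{"wx":-0.002,"wy":0.002,"wz":0.002,"dx":0,"dy":-0.1,"dz":-0.6,"fingers":255},{"wx":0,"wy":0,"wz":0,"dx":0,"dy":0,"dz":-0.6,"fingers":255},{"wx":0,"wy":0,"wz":0,"dx":0,"dy":0,"dz":-0.6,"fingers":255},{"wx":0,"wy":0,"wz":0,"dx":0,"dy":0,"dz":-0.6,"fingers":255},{"wx":0,"wy":0,"wz":0,"dx":0,"dy":0,"dz":0,"fingers":255},{"wx":0,"wy":0,"wz":0,"dx":0,"dy":0,"dz":0,"fingers":255}])

```text
t: 9.0
tool_pos: [0.518, -0.014, 0.0302]
orientation: [-2.291, -2.147, 0.002]
force: [0.3, 0.7, 0.2]
opening: 0.0135
```

```bash
python3 - <<'E'
from h import *
s,R=st(); h=hook(s,R); delta(s,R,-.154,.018)
E
```

```text
t 9.0 pos [ 0.518  -0.014   0.0302] jawyaw -0.0649 z [-1.6e-03  3.0e-04 -1.0e+00] F [0.3 0.7 0.2] open 0.0135 q [-0.13  0.09  1.89  0.    1.16 -0.06]
hook [ 0.4998 -0.2937  0.0195] tun [-0.0311 -0.1507]
delta cm [ 0.02 -0.34 -0.15] wx -0.0003 wy -0.0016 wz -0.0046
```

Emit:
send_rows(series=[{"wx":0,"wy":-0.001,"wz":-0.004,"dx":0,"dy":0,"dz":-0.15,"fingers":255},{"wx":0,"wy":0,"wz":0,"dx":0,"dy":0,"dz":0,"fingers":255},{"wx":0,"wy":0,"wz":0,"dx":0.03,"dy":0.4,"dz":0,"fingers":255},{"wx":0,"wy":0,"wz":0,"dx":0.03,"dy":0.4,"dz":0,"fingers":255},{"wx":0,"wy":0,"wz":0,"dx":0.05,"dy":0.7,"dz":0,"fingers":255},{"wx":0,"wy":0,"wz":0,"dx":0.05,"dy":0.7,"dz":0,"fingers":255},{"wx":0,"wy":0,"wz":0,"dx":0.05,"dy":0.7,"dz":0,"fingers":255},{"wx":0,"wy":0,"wz":0,"dx":0.05,"dy":0.7,"dz":0,"fingers":255},{"wx":0,"wy":0,"wz":0,"dx":0,"dy":0,"dz":0,"fingers":255},{"wx":0,"wy":0,"wz":0,"dx":0,"dy":0,"dz":0,"fingers":255}])

```text
t: 9.83
tool_pos: [0.5211, 0.0266, 0.0291]
orientation: [-2.296, -2.144, -0.0]
force: [-0.7, -1.3, -2.5]
opening: 0.0134
```

```bash
python3 - <<'E'
from h import *
s,R=st(); h=hook(s,R); delta(s,R,-.04,.018)
snap('top','top5.png'); snap('scene','scene5.png')
for n,(a,b,c,d) in {'top':(190,285,375,500),'scene':(170,260,330,440)}.items():
  im=cv2.imread('pics/%s5.png'%n); print(n,proj(n,h),proj(n,h+[0,0,.027]))
  cv2.imwrite('pics/%s5c.png'%n,cv2.resize(im[a:b,c:d],None,fx=6,fy=6,interpolation=cv2.INTER_CUBIC))
E
```

```text
t 9.83 pos [0.5211 0.0266 0.0291] jawyaw -0.0687 z [ 2.e-04  3.e-04 -1.e+00] F [-0.7 -1.3 -2.5] open 0.0134 q [-0.05  0.1   1.88  0.    1.16  0.02]
hook [ 0.5019 -0.253   0.0184] tun [-0.0319 -0.1099]
delta cm [ 0.49  6.97 -0.04] wx -0.0003 wy 0.0002 wz -0.0008
top [435.2646803  254.91396923] [438.42071905 253.44849189]
scene [400.57595489 229.37004618] [401.3589572  220.51493575]
```

View pics/top5c.png

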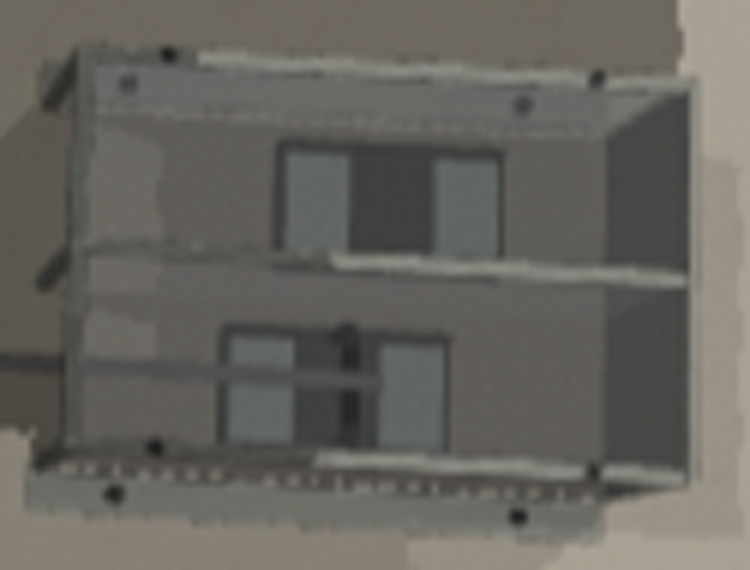

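View pics/scene5c.png

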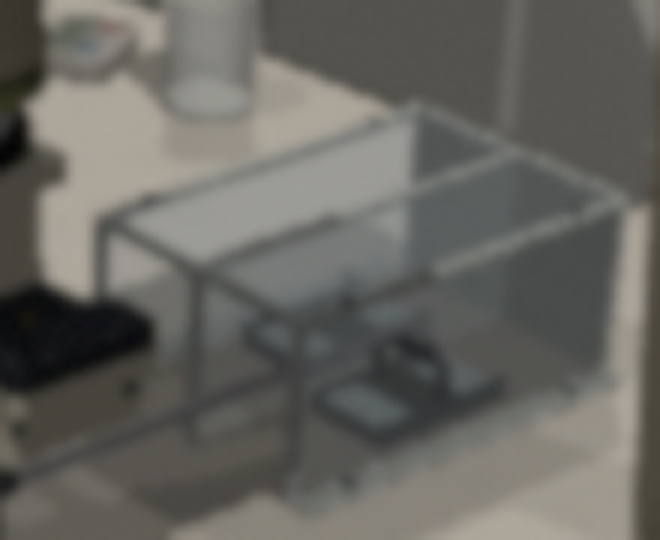

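The hook has the carrier: the bail moved from top-crop column 455 to 348, the plain carrier hasn't moved, and the tray is flat and straight. I'll keep drawing it out.

Emit:
send_rows(series=[{"wx":0,"wy":0,"wz":0,"dx":0.06,"dy":0.9,"dz":0,"fingers":255},{"wx":0,"wy":0,"wz":0,"dx":0.06,"dy":0.9,"dz":0,"fingers":255},{"wx":0,"wy":0,"wz":0,"dx":0.06,"dy":0.9,"dz":0,"fingers":255},{"wx":0,"wy":0,"wz":0,"dx":0.06,"dy":0.9,"dz":0,"fingers":255},{"wx":0,"wy":0,"wz":0,"dx":0.06,"dy":0.9,"dz":0,"fingers":255},{"wx":0,"wy":0,"wz":0,"dx":0.06,"dy":0.9,"dz":0,"fingers":255},{"wx":0,"wy":0,"wz":0,"dx":0.06,"dy":0.9,"dz":0,"fingers":255},{"wx":0,"wy":0,"wz":0,"dx":0.06,"dy":0.9,"dz":0,"fingers":255},{"wx":0,"wy":0,"wz":0,"dx":0,"dy":0,"dz":0,"fingers":255}])

```text
t: 10.68
tool_pos: [0.5263, 0.1059, 0.0292]
orientation: [-2.298, -2.142, -0.001]
force: [-0.0, 0.5, -0.6]
opening: 0.0141
```

```bash
python3 - <<'E'
from h import *
s,R=st(); h=hook(s,R); delta(s,R,.06,.018)
E
```

```text
t 10.68 pos [0.5263 0.1059 0.0292] jawyaw -0.0702 z [ 4.e-04  5.e-04 -1.e+00] F [-0.   0.5 -0.6] open 0.0141 q [0.1  0.14 1.84 0.   1.16 0.17]
hook [ 0.5066 -0.1737  0.0185] tun [-0.0327 -0.0305]
delta cm [ 0.67  9.02 -0.05] wx -0.0005 wy 0.0004 wz 0.0007
```

Emit:
send_rows(series=[{"wx":0,"wy":0,"wz":0,"dx":0.07,"dy":0.9,"dz":0,"fingers":255},{"wx":0,"wy":0,"wz":0,"dx":0.07,"dy":0.9,"dz":0,"fingers":255},{"wx":0,"wy":0,"wz":0,"dx":0.07,"dy":0.9,"dz":0,"fingers":255},{"wx":0,"wy":0,"wz":0,"dx":0.07,"dy":0.9,"dz":0,"fingers":255},{"wx":0,"wy":0,"wz":0,"dx":0.07,"dy":0.9,"dz":0,"fingers":255},{"wx":0,"wy":0,"wz":0,"dx":0.07,"dy":0.9,"dz":0,"fingers":255},{"wx":0,"wy":0,"wz":0,"dx":0.07,"dy":0.9,"dz":0,"fingers":255},{"wx":0,"wy":0,"wz":0,"dx":0.07,"dy":0.9,"dz":0,"fingers":255},{"wx":0,"wy":0,"wz":0,"dx":0.05,"dy":0.7,"dz":0,"fingers":255},{"wx":0,"wy":0,"wz":0,"dx":0.03,"dy":0.4,"dz":0,"fingers":255},{"wx":0,"wy":0,"wz":0,"dx":0,"dy":0,"dz":0,"fingers":255},{"wx":0,"wy":0,"wz":0,"dx":0,"dy":0,"dz":0,"fingers":255},{"wx":0,"wy":0,"wz":0,"dx":0,"dy":0,"dz":0,"fingers":255}])

```text
t: 11.77
tool_pos: [0.5328, 0.1987, 0.0288]
orientation: [-2.296, -2.144, 0.001]
force: [-0.2, -0.2, -3.0]
opening: 0.0138
```

```bash
python3 - <<'E'
from h import *
s,R=st(); h=hook(s,R); delta(s,R,.06,.018)
snap('top','top6.png'); snap('scene','scene6.png')
for n,(a,b,c,d) in {'top':(190,285,310,440),'scene':(170,290,320,440)}.items():
  im=cv2.imread('pics/%s6.png'%n); print(n,proj(n,h),proj(n,h+[0,0,.027]))
  cv2.imwrite('pics/%s6c.png'%n,cv2.resize(im[a:b,c:d],None,fx=5,fy=5,interpolation=cv2.INTER_CUBIC))
E
```

```text
t 11.77 pos [0.5328 0.1987 0.0288] jawyaw -0.0687 z [-4.e-04 -3.e-04 -1.e+00] F [-0.2 -0.2 -3. ] open 0.0138 q [ 0.27  0.22  1.75 -0.    1.17  0.34]
hook [ 0.5136 -0.0809  0.0181] tun [-0.0321  0.0626]
delta cm [ 0.02 -0.26 -0.01] wx 0.0003 wy -0.0004 wz -0.0008
top [351.64502966 250.18551305] [352.59692832 248.5959218 ]
scene [352.28421439 248.96358792] [352.63184894 239.68819325]
```

View pics/top6c.png

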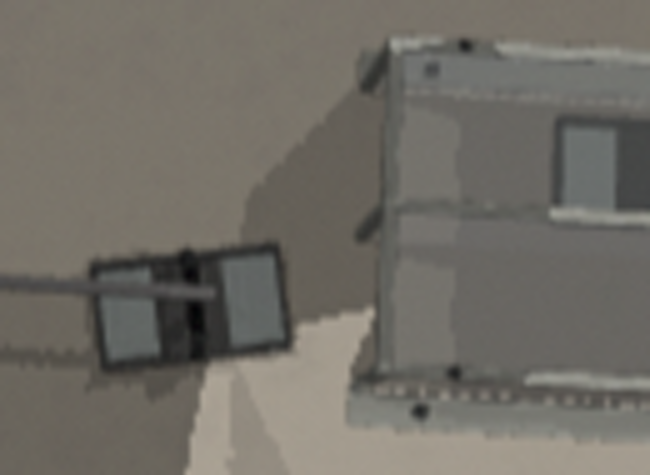

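View pics/scene6c.png

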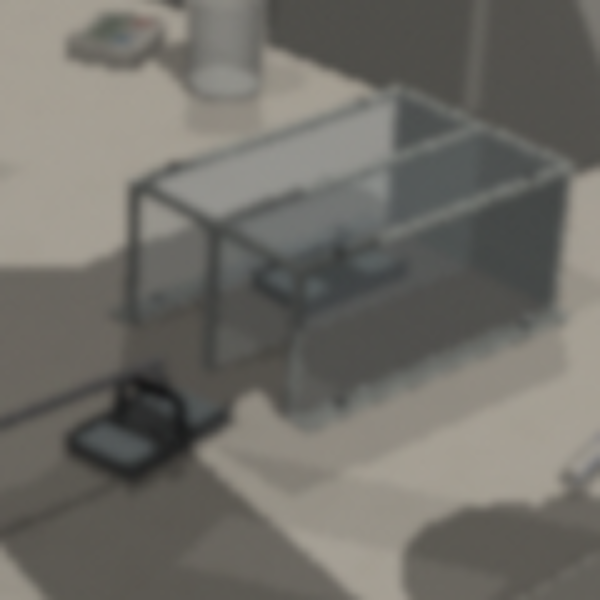

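The carrier is clear of the mouth: its tray is at top-crop x 92–290 and the mouth floor edge is at about 360. It sits flat, turned by about 8°. Next I back the hook off, lift it over the bail, then move on outward.

Emit:
send_rows(series=[{"wx":0,"wy":0,"wz":0,"dx":-0.04,"dy":-0.6,"dz":0,"fingers":255},{"wx":0,"wy":0,"wz":0,"dx":0,"dy":0,"dz":0,"fingers":255},{"wx":0,"wy":0,"wz":0,"dx":0,"dy":0,"dz":0.6,"fingers":255},{"wx":0,"wy":0,"wz":0,"dx":0,"dy":0,"dz":0.6,"fingers":255},{"wx":0,"wy":0,"wz":0,"dx":0,"dy":0,"dz":0.6,"fingers":255},{"wx":0,"wy":0,"wz":0,"dx":0,"dy":0,"dz":0.6,"fingers":255},{"wx":0,"wy":0,"wz":0,"dx":0,"dy":0,"dz":0.6,"fingers":255},{"wx":0,"wy":0,"wz":0,"dx":0,"dy":0,"dz":0,"fingers":255},{"wx":0,"wy":0,"wz":0,"dx":0,"dy":0,"dz":0,"fingers":255}])

```text
t: 12.62
tool_pos: [0.5335, 0.191, 0.0638]
orientation: [2.299, 2.14, 0.004]
force: [-0.4, 0.1, -1.6]
opening: 0.0138
```

```bash
python3 - <<'E'
from h import *
s,R=st(); h=hook(s,R); delta(s,R,.165,.050)
E
```

```text
t 12.62 pos [0.5335 0.191  0.0638] jawyaw -0.0712 z [ 0.0022  0.001  -1.    ] F [-0.4  0.1 -1.6] open 0.0138 q [0.25 0.17 1.74 0.   1.23 0.32]
hook [ 0.5136 -0.0886  0.0531] tun [-0.0316  0.0549]
delta cm [ 0.68 10.99 -0.31] wx -0.001 wy 0.0022 wz 0.0017
```

Emit:
send_rows(series=[{"wx":0,"wy":0.002,"wz":0.002,"dx":0.08,"dy":1.3,"dz":0,"fingers":255},{"wx":0,"wy":0,"wz":0,"dx":0.08,"dy":1.3,"dz":0,"fingers":255},{"wx":0,"wy":0,"wz":0,"dx":0.08,"dy":1.3,"dz":0,"fingers":255},{"wx":0,"wy":0,"wz":0,"dx":0.08,"dy":1.3,"dz":0,"fingers":255},{"wx":0,"wy":0,"wz":0,"dx":0.08,"dy":1.3,"dz":0,"fingers":255},{"wx":0,"wy":0,"wz":0,"dx":0.08,"dy":1.3,"dz":0,"fingers":255},{"wx":0,"wy":0,"wz":0,"dx":0.08,"dy":1.3,"dz":0,"fingers":255},{"wx":0,"wy":0,"wz":0,"dx":0.08,"dy":1.3,"dz":0,"fingers":255},{"wx":0,"wy":0,"wz":0,"dx":0,"dy":0,"dz":0,"fingers":255},{"wx":0,"wy":0,"wz":0,"dx":0,"dy":0,"dz":0,"fingers":255}])

```text
t: 13.45
tool_pos: [0.5387, 0.3089, 0.0622]
orientation: [-2.292, -2.146, 0.001]
force: [-1.4, -0.2, -1.4]
opening: 0.014
```

```bash
python3 - <<'E'
from h import *
s,R=st(); h=hook(s,R); delta(s,R,.165,.010)
snap('top','top7.png'); snap('scene','scene7.png')
for n,(a,b,c,d) in {'top':(190,285,310,440),'scene':(170,290,300,440)}.items():
  im=cv2.imread('pics/%s7.png'%n)
  cv2.imwrite('pics/%s7c.png'%n,cv2.resize(im[a:b,c:d],None,fx=5,fy=5,interpolation=cv2.INTER_CUBIC))
E
```

```text
t 13.45 pos [0.5387 0.3089 0.0622] jawyaw -0.066 z [-0.0015  0.0011 -1.    ] F [-1.4 -0.2 -1.4] open 0.014 q [0.44 0.31 1.58 0.   1.26 0.5 ]
hook [0.5202 0.0292 0.0515] tun [-0.0332  0.1729]
delta cm [ 0.16 -0.81 -4.15] wx -0.0011 wy -0.0015 wz -0.0035
```

View pics/top7c.png

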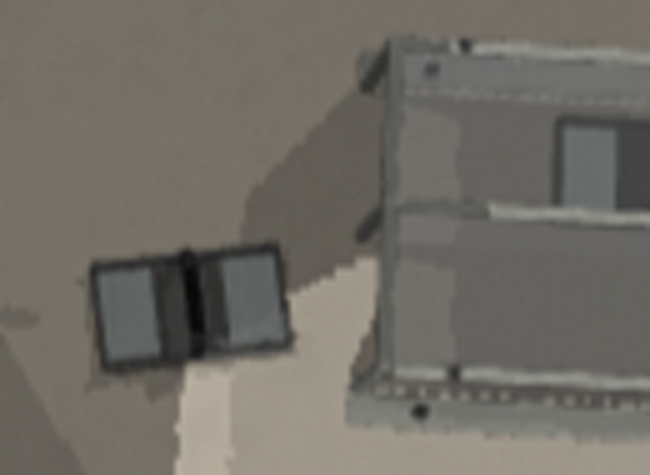

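View pics/scene7c.png

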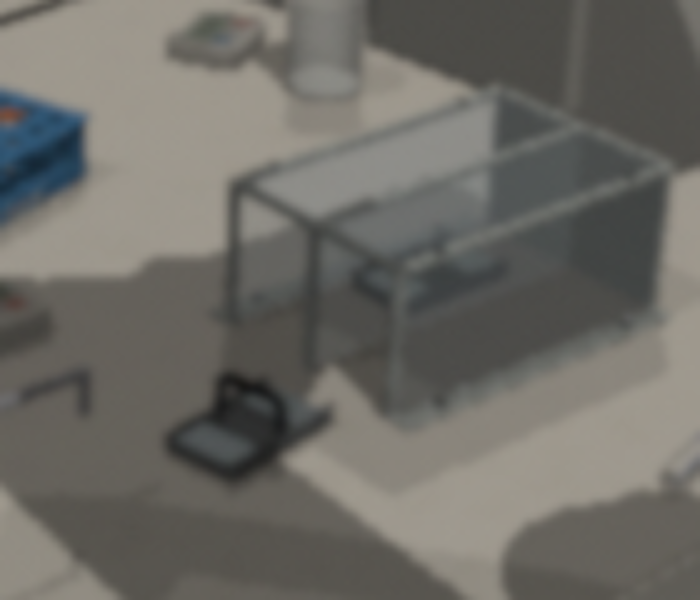

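The hook is off the bail and the carrier has stayed flat and where it was. Now lowering the picker onto its foot.

Emit:
send_rows(series=[{"wx":-0.001,"wy":-0.001,"wz":0,"dx":0,"dy":0,"dz":-0.6,"fingers":255},{"wx":0,"wy":0,"wz":0,"dx":0,"dy":0,"dz":-0.6,"fingers":255},{"wx":0,"wy":0,"wz":0,"dx":0,"dy":0,"dz":-0.6,"fingers":255},{"wx":0,"wy":0,"wz":0,"dx":0,"dy":0,"dz":-0.6,"fingers":255},{"wx":0,"wy":0,"wz":0,"dx":0,"dy":0,"dz":-0.6,"fingers":255},{"wx":0,"wy":0,"wz":0,"dx":0,"dy":0,"dz":0,"fingers":255},{"wx":0,"wy":0,"wz":0,"dx":0,"dy":0,"dz":0,"fingers":255},{"wx":0,"wy":0,"wz":0,"dx":0,"dy":0,"dz":0,"fingers":255}])

```text
t: 14.22
tool_pos: [0.5382, 0.3042, 0.0274]
orientation: [-2.298, -2.141, 0.005]
force: [0.4, 1.1, -1.7]
opening: 0.0141
```

```bash
python3 - <<'E'
from h import *
s,R=st(); h=hook(s,R); delta(s,R,.165,.010)
E
```

```text
t 14.22 pos [0.5382 0.3042 0.0274] jawyaw -0.071 z [-0.0029 -0.0019 -1.    ] F [ 0.4  1.1 -1.7] open 0.0141 q [ 0.43  0.35  1.6  -0.    1.2   0.5 ]
hook [0.5184 0.0246 0.0167] tun [-0.0347  0.1682]
delta cm [ 0.21 -0.33 -0.67] wx 0.0019 wy -0.0029 wz 0.0015
```

Emit:
send_rows(series=[{"wx":0.002,"wy":-0.003,"wz":0,"dx":0,"dy":0,"dz":-0.4,"fingers":255},{"wx":0,"wy":0,"wz":0,"dx":0,"dy":0,"dz":0,"fingers":255},{"wx":0,"wy":0,"wz":0,"dx":0,"dy":0,"dz":-0.2,"fingers":255},{"wx":0,"wy":0,"wz":0,"dx":0,"dy":0,"dz":0,"fingers":255},{"wx":0,"wy":0,"wz":0,"dx":0,"dy":0,"dz":0,"fingers":255}])

```text
t: 14.63
tool_pos: [0.539, 0.3045, 0.0219]
orientation: [2.298, 2.141, 0.003]
force: [-0.3, 0.3, -1.4]
opening: 0.0136
```

```bash
python3 - <<'E'
from h import *
s,R=st(); h=hook(s,R); delta(s,R,.165,.010)
E
```

```text
t 14.63 pos [0.539  0.3045 0.0219] jawyaw -0.0709 z [ 0.002   0.0011 -1.    ] F [-0.3  0.3 -1.4] open 0.0136 q [0.43 0.35 1.61 0.   1.18 0.5 ]
hook [0.5191 0.0249 0.0112] tun [-0.034   0.1686]
delta cm [ 0.13 -0.37 -0.12] wx -0.0011 wy 0.002 wz 0.0014
```

Emit:
send_rows(series=[{"wx":-0.001,"wy":0.002,"wz":0,"dx":0,"dy":0,"dz":-0.12,"fingers":255},{"wx":0,"wy":0,"wz":0,"dx":0,"dy":0,"dz":0,"fingers":255},{"wx":0,"wy":0,"wz":0,"dx":0,"dy":0,"dz":0,"fingers":255}])

```text
t: 14.88
tool_pos: [0.5392, 0.3048, 0.021]
orientation: [2.299, 2.141, 0.001]
force: [-0.1, 0.2, -0.9]
opening: 0.0138
```

```bash
python3 - <<'E'
from h import *
s,R=st()
E
```

```text
t 14.88 pos [0.5392 0.3048 0.021 ] jawyaw -0.0708 z [ 5.e-04  3.e-04 -1.e+00] F [-0.1  0.2 -0.9] open 0.0138 q [0.43 0.35 1.6  0.   1.18 0.5 ]
```

Down to within 0.3 mm. Opening the gripper.

Emit:
send_rows(series=[{"wx":0,"wy":0,"wz":0,"dx":0,"dy":0,"dz":0,"fingers":100},{"wx":0,"wy":0,"wz":0,"dx":0,"dy":0,"dz":0,"fingers":100},{"wx":0,"wy":0,"wz":0,"dx":0,"dy":0,"dz":0,"fingers":100},{"wx":0,"wy":0,"wz":0,"dx":0,"dy":0,"dz":0,"fingers":100},{"wx":0,"wy":0,"wz":0,"dx":0,"dy":0,"dz":0,"fingers":100},{"wx":0,"wy":0,"wz":0,"dx":0,"dy":0,"dz":0,"fingers":100},{"wx":0,"wy":0,"wz":0,"dx":0,"dy":0,"dz":0,"fingers":100},{"wx":0,"wy":0,"wz":0,"dx":0,"dy":0,"dz":0,"fingers":100},{"wx":0,"wy":0,"wz":0,"dx":0,"dy":0,"dz":0,"fingers":100},{"wx":0,"wy":0,"wz":0,"dx":0,"dy":0,"dz":0,"fingers":100}])

```text
t: 15.72
tool_pos: [0.5405, 0.3054, 0.0226]
orientation: [2.298, 2.141, 0.005]
force: [0.0, -0.5, 0.4]
opening: 0.0563
```

```bash
python3 - <<'E'
from h import *
s,R=st()
E
```

```text
t 15.72 pos [0.5405 0.3054 0.0226] jawyaw -0.0707 z [ 0.003   0.0015 -1.    ] F [ 0.  -0.5  0.4] open 0.0563 q [0.43 0.35 1.6  0.   1.18 0.5 ]
```

Released. Now lifting straight up and away.

Emit:
send_rows(series=[{"wx":0,"wy":0,"wz":0,"dx":0,"dy":0,"dz":1,"fingers":100},{"wx":0,"wy":0,"wz":0,"dx":0,"dy":0,"dz":1.5,"fingers":100},{"wx":0,"wy":0,"wz":0,"dx":0,"dy":0,"dz":1.5,"fingers":100},{"wx":0,"wy":0,"wz":0,"dx":0,"dy":0,"dz":1.5,"fingers":100},{"wx":0,"wy":0,"wz":0,"dx":0,"dy":0,"dz":1.5,"fingers":100},{"wx":0,"wy":0,"wz":0,"dx":0,"dy":0,"dz":1.5,"fingers":100},{"wx":0,"wy":0,"wz":0,"dx":0,"dy":0,"dz":2,"fingers":100},{"wx":0,"wy":0,"wz":0,"dx":0,"dy":0,"dz":2,"fingers":100},{"wx":0,"wy":0,"wz":0,"dx":-2.5,"dy":0,"dz":2,"fingers":100},{"wx":0,"wy":0,"wz":0,"dx":-2.5,"dy":0,"dz":1,"fingers":100},{"wx":0,"wy":0,"wz":0,"dx":-2.5,"dy":0,"dz":0,"fingers":100},{"wx":0,"wy":0,"wz":0,"dx":-2.5,"dy":0,"dz":0,"fingers":100},{"wx":0,"wy":0,"wz":0,"dx":0,"dy":0,"dz":0,"fingers":100},{"wx":0,"wy":0,"wz":0,"dx":0,"dy":0,"dz":0,"fingers":100}])

```text
t: 16.88
tool_pos: [0.4363, 0.3043, 0.1945]
orientation: [2.299, 2.139, 0.013]
force: [1.2, -1.3, -0.1]
opening: 0.057
```

```bash
python3 - <<'E'
from h import *
s,R=st(); snap('top','top9.png'); snap('scene','scene9.png')
im=cv2.imread('pics/top9.png'); cv2.imwrite('pics/top9c.png',cv2.resize(im[190:290,140:500],None,fx=2.2,fy=2.2,interpolation=cv2.INTER_CUBIC))
im=cv2.imread('pics/scene9.png'); cv2.imwrite('pics/scene9c.png',cv2.resize(im[170:340,205:440],None,fx=3,fy=3,interpolation=cv2.INTER_CUBIC))
E
```

```text
t 16.88 pos [0.4363 0.3043 0.1945] jawyaw -0.0722 z [ 0.0072  0.0043 -1.    ] F [ 1.2 -1.3 -0.1] open 0.057 q [ 0.51 -0.05  1.72  0.    1.47  0.58]
```

View pics/top9c.png

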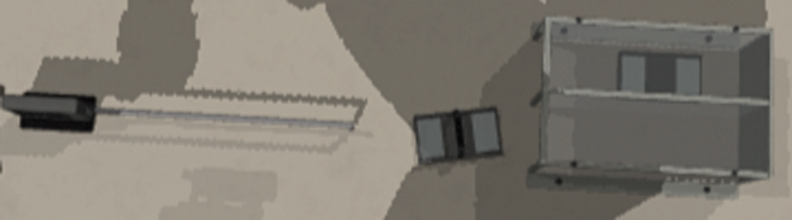

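View pics/scene9c.png

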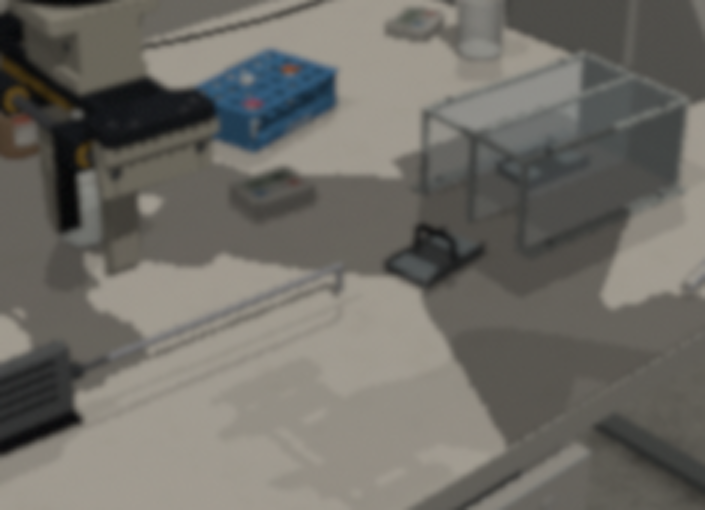

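```bash
python3 - <<'E'
from h import *
T=lambda u,v,z: onz('top',140+u/2.2,190+v/2.2,z)
b=T(459,134,.033); r=T(354,128,.034)
tr=[T(*p,.012) for p in ((414,118),(497,108),(502,152),(421,164))]
print('bail',tun(b),'hook',tun(r),'dist',np.linalg.norm((b-r)[:2])); print('tray corners',[tun(p).round(3) for p in tr])
a=cv2.imread('pics/top0.png',0).astype('f4');c=cv2.imread('pics/top9.png',0).astype('f4')
for n,(u,v,w,h) in dict(plain=(418,210,44,26),marker=(402,312,80,30),timer=(308,146,48,42)).items():
    for m in (a,c): pass
    t=a[v+3:v+h-3,u+3:u+w-3]; res=cv2.matchTemplate(c[v-5:v+h+5,u-5:u+w+5],t,cv2.TM_CCOEFF_NORMED); _,mx,_,loc=cv2.minMaxLoc(res); print(n,mx,np.array(loc)-8)
E
```

```text
bail [-0.03578624  0.06961739] hook [-0.03601048  0.16665165] dist 0.09703452433423887
tray corners [array([-0.021,  0.112]), array([-0.006,  0.034]), array([-0.048,  0.027]), array([-0.064,  0.103])]
plain 0.9402006268501282 [0 0]
marker 0.9837422966957092 [0 0]
timer 0.744613528251648 [0 0]
```

View pics/top9.png

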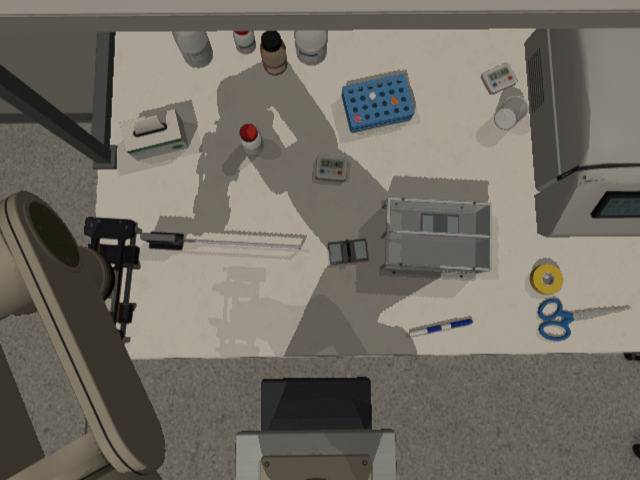

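Everything stands as intended: picker at (145–305, 240), carrier at (348, 251), bottle at (250, 140), timer and marker in place. Handing in.

```bash
python3 - <<'E'
from h import *
st(); print(robot.close_job())
E
```

```text
t 16.98 pos [0.437  0.3043 0.1941] jawyaw -0.0728 z [ 0.0068  0.0041 -1.    ] F [ 0.1  1.1 -0.3] open 0.0566 q [ 0.51 -0.05  1.72  0.    1.47  0.58]
the job is handed in; nothing more can be done
None
```

The carrier with the bail is out of the tunnel, and the job was handed in at about 17 s of the 54 s allowed. I took the picker by its handle, passed the hook over the bail, lowered it behind, and drew the carrier out along the worktop. Then I unhooked it and stood the picker on its foot further out.

**Last checks, from the final camera images:**
- **Carrier:** it stands flat, with the bail about 70 mm in front of the mouth (45 mm needed) and its rear edge about 27 mm clear. It turned by about 8–10° while being drawn out.
- **Picker:** it stands on its foot with the hook about 167 mm outside the mouth and about 97 mm from the bail (45 mm needed).
- **Other things:** image matching showed no shift of the plain carrier or the marker. The timer also showed none, but its match was weaker (0.74) because a shadow fell on it. The bottle I only checked by eye, and it was in place.
- **Arm:** it was clear of everything, with the gripper open about 0.19 m above the worktop.

**Disagreement:** the side camera placed the hook tip about 2 pixels off my prediction. The offset was much the same before the grasp and during the carry, so I took it as calibration error rather than the picker slipping. No final check failed. The first move call was refused over its format and moved nothing.

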